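# Turn the reagent carousel to the red-capped jar with the push rod and hold it

### The arm

A 7-joint arm with a two-finger parallel gripper is mounted at the origin on the work surface. World frame = base frame: x ahead of the robot, y to its left, z up, the work surface at z = 0. Lengths are in m, angles in rad, forces in N, time in s.
With the tool pointing down it reaches from about 0.35 to 0.9 m from the base axis. Payload 8.1 kg.
Tool frame: the origin (TCP) lies midway between the tips of the shut fingers; the grasp point (between the pads) lies 19 mm behind it (bot.grip_depth is the z of the grasp point in the tool frame, in m); z points along the fingers, y is the line along which they close (so a half turn about z gives the same grasp; the last joint's range is limited). The gripper opens to 85 mm and grips with 20 to 120 N. Pads are 22 mm wide; open, the fingers measure 114 mm over their backs; the gripper's body (76 mm by 85 mm) begins 54 mm behind the grasp point. The pads swing forward as they close: fully open they stand 13 mm farther back than shut.
Start: joints at [-1.423, 0.434, 0.025, 1.573, -0.012, 1.134, -0.075], TCP at [0.155, 0.605, 0.231] pointing down, gripper open.
Joint ranges: [-2.62, 2.62], [-0.44, 2.09], [-1.27, 1.32], [0.08, 2.57], [-1.32, 4.46], [0.12, 2], [-2.74, 2.74]. Speed limits (rad/s): [2.22, 2.22, 3.01, 3.01, 3.14, 3.14, 3.14].

### API

Orientations are given as a rotation vector (axis times angle).
In Python, from station import bot gives the robot as it stands. Calls block until the motion is done:
- bot.reach(position, orientation): joint-space move of the TCP to a pose.
- bot.move_straight(position, rotation=None, speed=0.15, contact_N=None): straight line of the TCP; rotation=None keeps the orientation; speed is the mean speed in m/s. With contact_N (N) it stops when the force on the tool has changed by that much, and returns True; else False.
- bot.movej(angles): joint-space move.
- bot.set_gripper(opening, squeeze=None): finger opening in m; squeeze is the grip in N (None keeps the last); returns when the fingers have stopped.
- bot.dwell(seconds).
- bot.ik(position, orientation): joint angles nearest the present ones, or None.
- bot.get_obs(): the state.
- bot.capture(name): name is "scene" or "side" or "wrist"; returns a dict with "frame" (480x640x3 uint8, red, green, blue), "z_map" (480x640 float32, m along the optical axis (not along the pixel's ray), 0 where there is no reading), "vertical_fov" (degrees; the focal length in pixels is half the picture's height over the tangent of half this angle, whatever the lens; pixels are square), "cx", "cy" (the principal point, pixels), "position" and "attitude" of the camera in the world; the wrist camera has in their place "tool_from_camera" (4x4, takes a point from camera to tool coordinates, whose origin is the TCP and whose axes are the flange's). Camera axes: x right, y down, z forward; pixel columns grow to the right and rows downward; lengths in m; the calibration is good to about 2 mm. A picture is of the moment at which its call begins: read the wrist's pose just before it.
A pose or a line that the arm cannot do raises bot.IKError and nothing moves.
- bot.sign_off(): hands the job in; it is judged then, once.
The state is a dict: "clock": time; "joints": joint angles; "joint_velocities": joint speeds; "tau": joint torques, N m; "tcp_pos": TCP position; "eef_rot": TCP orientation; "ft_force": force on the tool from outside, world axes, zero at the start; "torque": the same for the moment, N m; "opening": finger opening in m; "grip_force": force on a finger pad.
Only numpy, scipy, OpenCV 4.12 (cv2) and the standard library are available. Lean on these libraries where they do the work, as an engineer would, in place of code of your own. Each camera call takes 0.05 s, during which the arm holds its last target. There are 200 camera calls.

### The job

The reagent carousel must not be touched with the hand, so pull the blue-handled push rod up out of its upright holder, put its white end down into the steel socket on the carousel and use it to turn the carousel until the red-capped jar (the red tick on the rim) faces the yellow tab at the front of the stand. Finish while still gripping the rod and keeping its end pressed into the socket, so that the carousel is held still there; do not let go. Leave the beaker, wash bottle and mortar where they stand.

Things in the scene. Friction and masses are not known exactly. Their poses are not given: they have to be found in the camera images.
- stand: fixed dark steel stand of the carousel, a disc 190 mm wide; origin on the carousel's upright turning axis, at bench level; its own -x axis points to the yellow tab (22 mm wide, 30 mm tall, standing 137 to 149 mm from the axis), which is the front. The stand's place and yaw vary.
- carousel (a joint): angle of the white carousel deck (240 mm across, top 42 mm above the bench) on the stand, rad, positive counterclockwise seen from above; 0 (or any whole turn) when the red-capped jar faces the yellow tab. Turns endlessly either way, stays where it is left, needs about 0.6 N of push at the socket. A steel centre post, 36 mm wide, rises to 82 mm.
- socket (a point): centre of the mouth of the steel drive socket, which turns with the deck, 85 mm from the turning axis and 120 degrees counterclockwise of the red-capped jar; 80 mm above the bench. An open upright cup: mouth flared to 32 mm inner width, bore 24 mm, inner floor 34 mm below the mouth.
- mark (a point): outer end of the red tick on the deck's rim by the red-capped jar (white, red cap and band), 115 mm from the turning axis, at deck-top height; turns with the deck. Five jars fixed in the deck, 48 mm wide, tops 110 mm above the bench (the other four amber with black caps), and the steel socket stand every 60 degrees on a circle of 85 mm radius.
- front (a point): point fixed to the stand, 115 mm from the turning axis towards the yellow tab, at the height of the deck's top: where the red tick must come.
- holder_mouth (a point): centre of the mouth of the fixed rod holder: a white foot 76 mm wide with a steel tube 21 mm wide on it, bore 13 mm, mouth 88 mm above the bench, inner floor 10 mm above the bench. It stands to the left or to the right of the carousel.
- rod_grip (a point): middle of the push rod's blue round handle (18 mm wide, 80 mm long); z runs up the rod. The rod is 190 mm long, about 60 g: below the handle is a white shank 10 mm wide and 110 mm long. This point is 150 mm above the rod's lower end. The rod stands nearly upright in the holder with its lower 78 mm in the tube.
- rod_tip (a point): centre of the lower end of the rod, 150 mm below the middle of the handle along the rod.
- beaker: bystander: clear beaker, 72 mm wide, 95 mm tall, origin under its centre; stands on the other side of the carousel from the rod holder.
- washbottle: bystander: white wash bottle with a green cap, 64 mm wide, 150 mm tall, origin under its centre.
- mortar: bystander: white porcelain bowl, 100 mm wide, 55 mm tall, origin under its centre.
Not all that is in view belongs to the job. Leave any brown, green or turquoise look-alike of the part that bears rod_grip alone.

How it is judged:
By the outcome, as a careful person would: the job done as asked, in the order asked, and still so for the second after the job is handed in, while the arm keeps its last pose, push and grip.
It also fails if it takes over 54 s, if anything falls off the work surface, if the arm or the gripper's body presses on something with over 40 N, if the wrist force passes 120 N, or if a joint passes its speed limit or range.

## Working session

There is one attempt and no reset: what is moved stays moved. The work goes in short steps, each a Python script; the robot and the scene stay as the last script left them, time stands still between calls to the robot, and variables do not carry over. Pictures are saved under pics/ and viewed, at most 10 in all, crops included, and the job is handed in when it is done.

```bash
ls; mkdir -p pics
cat > h.py <<'E'
import numpy as np, cv2
from scipy.spatial.transform import Rotation as R
from station import bot
def att(a):
    a=np.array(a,float)
    if a.shape==(3,3): return a
    if a.size==3: return R.from_rotvec(a).as_matrix()
    return R.from_quat(a).as_matrix()
def cap(n):
    o=bot.get_obs(); c=bot.capture(n); c['f']=240/np.tan(np.radians(c['vertical_fov'])/2)
    if n=='wrist':
        T=np.eye(4); T[:3,:3]=R.from_rotvec(o['eef_rot']).as_matrix(); T[:3,3]=o['tcp_pos']
        T=T@np.array(c['tool_from_camera'])
    else:
        T=np.eye(4); T[:3,:3]=att(c['attitude']); T[:3,3]=c['position']
    c['T']=T; return c
def save(c,p): cv2.imwrite('pics/'+p,c['frame'][:,:,::-1])
def cloud(c):
    v,u=np.mgrid[:480,:640]; z=c['z_map']
    P=np.stack([(u-c['cx'])/c['f']*z,(v-c['cy'])/c['f']*z,z],-1)
    W=P@c['T'][:3,:3].T+c['T'][:3,3]; W[z<=0]=np.nan; return W
def ray_z(c,u,v,h):
    d=c['T'][:3,:3]@np.array([(u-c['cx'])/c['f'],(v-c['cy'])/c['f'],1]); o=c['T'][:3,3]
    return o+d*(h-o[2])/d[2]
E
python3 - <<'E'
from h import *
import pickle
for n in('scene','side'):
    c=cap(n); save(c,n+'.png'); pickle.dump(c,open(n+'.pkl','wb')); print(n,c['position'],c['attitude'],c['f'],c['cx'],c['cy'])
print(bot.get_obs())
E
```

```text
pics
scene [0.81627658 0.29411016 0.86930097] [-0.86446971 -2.75433687  0.72789998] 464.77215759507794 325.3366584780201 238.65166760035237
side [ 0.28790275 -0.94592488  0.9888387 ] [-2.29702187  0.33643612 -0.13501642] 624.0099747399111 321.94710377141695 236.03329954931604
{'clock': 0.1, 'joints': array([-1.42260863,  0.4351363 ,  0.02497797,  1.57401211, -0.01161583,
        1.13401471, -0.07507336]), 'joint_velocities': array([ 1.04180566e-03, -1.27830169e-03,  7.15170300e-04, -2.01557953e-03,
       -3.23986311e-04,  8.11065555e-05,  4.07311562e-04]), 'tau': array([ 3.84294413e-03, -6.71754313e+01,  1.02855004e+00, -3.16903567e+01,
        1.58227980e-02,  7.20444397e-03, -3.56999158e-05]), 'tcp_pos': array([0.15503874, 0.60498815, 0.23061275]), 'eef_rot': array([-3.92980415e-01, -3.11685375e+00,  2.23667070e-03]), 'ft_force': array([ 1.53931811, -0.12557805, -0.22412011]), 'torque': array([ 0.02675481,  0.0542479 , -0.01714848]), 'grip_force': 0.0, 'opening': 0.0854402112916292}
```

View pics/scene.png

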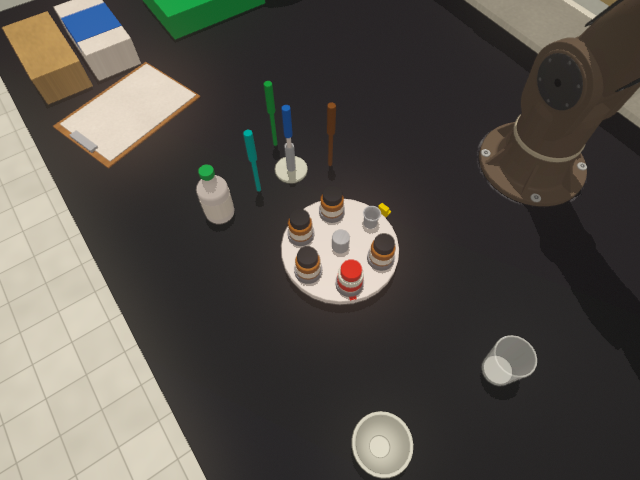

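View pics/side.png

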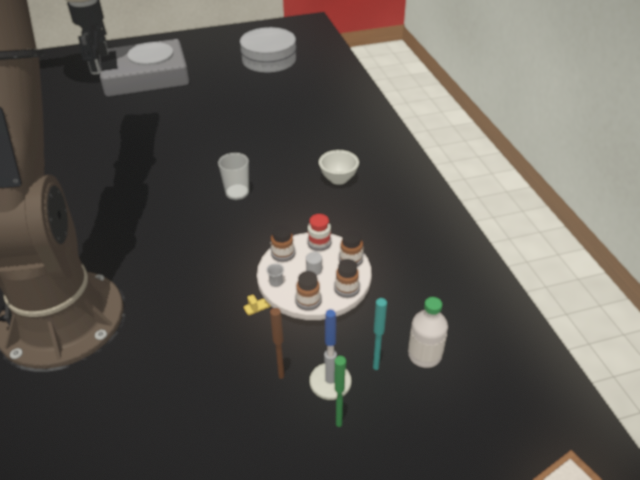

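Scene: the blue handle is at (287,120), in the tube with its mouth at about (290,145). The look-alikes are green (269,98), turquoise (250,145) and brown (331,118); they stand bare on the bench, so blue is the one. Socket at (371,213), post top at (341,236), red cap at (350,268), tick at (353,298), yellow tab at (384,210). In the side view, blue is at (331,325) and the beaker is on the far side.

Run:
```python
from h import *
import pickle
for n,d in {'scene':dict(post=(341,235,.082),socket=(371,211.5,.080),redcap=(350.5,267,.11),tick=(353,299,.042),tab=(384.5,208,.03),htop=(286,107,.208),mouth=(290,143,.088),foot=(291,170,.008),brownT=(331.5,105,.19),greenT=(268,84,.19),turqT=(249,132,.19),bottle=(206,172,.15)),
 'side':dict(post=(314,258,.082),socket=(276,270,.080),redcap=(319,221,.11),tab=(256,300,.03),htop=(330.5,312,.208),mouth=(330.5,350,.088),foot=(330.5,381,.008),brownT=(276,310,.19),greenT=(340,359,.19),turqT=(380.5,300,.19),bottle=(433,304,.15))}.items():
    c=pickle.load(open(n+'.pkl','rb')); W=cloud(c)
    for k,(u,v,h) in d.items(): print(n,k,ray_z(c,u,v,h).round(3),W[int(v)+1,int(u)].round(3))
    f=c['frame'].astype(int); m=(f[...,2]>f[...,0]+50)&(f[...,2]>f[...,1]+40)&(W[...,2]>.1)&(W[...,0]<.8)
    p=W[m]; print('blue',len(p),np.median(p,0).round(3),p.min(0).round(3),p.max(0).round(3))
    m=(f[...,0]>150)&(f[...,1]>120)&(f[...,2]<90)&(W[...,2]<.06); p=W[m]; print('yel',len(p),np.median(p,0).round(3))
c=pickle.load(open('scene.pkl','rb'))
cv2.imwrite('pics/crop.png',cv2.resize(c['frame'][70:320,220:420,::-1],None,fx=2.4,fy=2.4,interpolation=2))
```

```text
scene post [ 0.521 -0.06   0.082] [ 0.522 -0.058  0.082]
scene socket [ 0.438 -0.071  0.08 ] [ 0.43  -0.078  0.063]
scene redcap [0.557 0.017 0.11 ] [0.559 0.019 0.111]
scene tick [0.57  0.05  0.042] [0.571 0.051 0.041]
scene tab [ 0.384 -0.084  0.03 ] [ 0.388 -0.082  0.032]
scene htop [ 0.487 -0.299  0.208] [ 0.485 -0.302  0.201]
scene mouth [ 0.478 -0.31   0.088] [ 0.483 -0.301  0.096]
scene foot [ 0.486 -0.301  0.008] [ 0.489 -0.295  0.013]
scene brownT [ 0.399 -0.268  0.19 ] [ 0.402 -0.265  0.191]
scene greenT [ 0.473 -0.391  0.19 ] [ 0.475 -0.388  0.191]
scene turqT [ 0.572 -0.299  0.19 ] [ 0.573 -0.299  0.188]
scene bottle [ 0.679 -0.292  0.15 ] [ 0.68  -0.29   0.151]
blue 253 [ 0.487 -0.3    0.17 ] [ 0.476 -0.314  0.122] [ 0.493 -0.294  0.202]
yel 259 [ 0.669 -0.601  0.005]
side post [ 0.523 -0.063  0.082] [ 0.522 -0.065  0.081]
side socket [ 0.44  -0.072  0.08 ] [ 0.443 -0.059  0.064]
side redcap [0.557 0.014 0.11 ] [0.557 0.016 0.105]
side tab [ 0.39  -0.095  0.03 ] [ 0.393 -0.07  -0.001]
side htop [ 0.482 -0.314  0.208] [ 0.482 -0.31   0.201]
side mouth [ 0.486 -0.3    0.088] [ 0.482 -0.311  0.1  ]
side foot [ 0.483 -0.311  0.008] [ 0.479 -0.319  0.018]
side brownT [ 0.4   -0.269  0.19 ] [ 0.4   -0.27   0.189]
side greenT [ 0.473 -0.394  0.19 ] [ 0.473 -0.395  0.188]
side turqT [ 0.575 -0.298  0.19 ] [ 0.575 -0.298  0.187]
side bottle [ 0.675 -0.302  0.15 ] [ 0.674 -0.304  0.15 ]
blue 243 [ 0.481 -0.315  0.173] [ 0.475 -0.318  0.125] [ 0.49  -0.301  0.203]
yel 111 [ 0.383 -0.098  0.006]
```

View pics/crop.png

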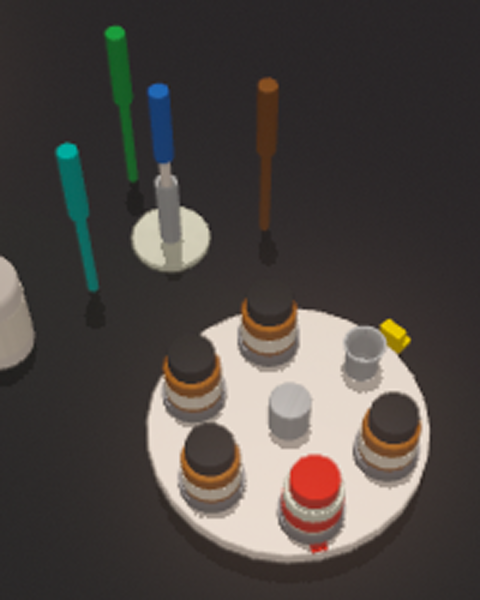

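Sizes agree: post about (.522,-.061), socket radius about 84 mm, handle top z=.20 at about (.484,-.307). The other three rods are about 90 mm away from it. Next: one close look over the carousel, then over the rod.

```bash
cat >> h.py <<'E'
def down(deg):
    a=np.radians(deg); y=np.array([np.cos(a),np.sin(a),0]); z=np.array([0,0,-1.]); x=np.cross(y,z)
    return R.from_matrix(np.stack([x,y,z],1)).as_rotvec()
E
python3 - <<'E'
from h import *
import pickle
c=bot.capture('wrist'); print(np.array(c['tool_from_camera']).round(3))
for a in (50,230,130,310):
    print(a,[ (lambda q: None if q is None else q.round(2))(bot.ik(p,down(a))) for p in ([.484,-.307,.14],[.484,-.307,.3],[.437,-.07,.3],[.578,-.125,.18])])
print(bot.get_obs()['clock'])
E
```

```text
[[ 0.001 -0.953 -0.304  0.077]
 [ 1.     0.001 -0.     0.001]
 [ 0.    -0.304  0.953 -0.143]
 [ 0.     0.     0.     1.   ]]
50 [array([-0.23,  0.67,  1.11,  1.87, -0.7 ,  1.05,  2.04]), array([ 0.18,  0.31,  0.39,  1.62, -0.12,  1.24,  1.47]), array([-0.84,  0.05,  0.95,  1.93, -0.05,  1.18,  1.  ]), array([-0.5 ,  0.57,  0.96,  1.77, -0.52,  1.08,  1.51])]
230 [array([-0.25,  0.7 ,  1.15,  1.87, -0.73,  1.08, -1.07]), array([-0.29,  0.47,  1.16,  1.66, -0.45,  1.31, -1.32]), array([-1.02,  0.06,  1.16,  1.94, -0.06,  1.18, -2.11]), array([-0.59,  0.67,  1.15,  1.78, -0.67,  1.15, -1.49])]
130 [array([ 0.96,  0.55, -0.71,  1.77,  0.42,  0.98,  2.36]), array([ 1.08,  0.44, -0.89,  1.55,  0.35,  1.32,  2.43]), array([-0.8 ,  0.05,  0.91,  1.93, -0.05,  1.18,  2.39]), array([-0.29,  0.47,  0.6 ,  1.76, -0.31,  1.01,  2.69])]
310 [array([-0.25,  0.7 ,  1.15,  1.87, -0.73,  1.08,  0.33]), array([-0.29,  0.47,  1.16,  1.66, -0.45,  1.31,  0.07]), array([-0.97,  0.06,  1.1 ,  1.94, -0.06,  1.18, -0.72]), array([-0.57,  0.64,  1.11,  1.78, -0.64,  1.13, -0.13])]
0.15
```

Run:
```python
from h import *
import pickle
bot.reach([.46,-.09,.36],down(300)); bot.set_gripper(.06)
c=cap('wrist'); save(c,'w1.png'); pickle.dump(c,open('w1.pkl','wb'))
bot.reach([.484,-.307,.30],down(300))
c=cap('wrist'); save(c,'w2.png'); pickle.dump(c,open('w2.pkl','wb'))
o=bot.get_obs(); print(o['clock'],o['joints'].round(2),o['tcp_pos'],o['opening'],o['ft_force'])
```

```text
4.25 [-0.32  0.5   1.22  1.66 -0.48  1.33 -0.06] [ 0.4847623  -0.30568581  0.30025142] 0.05981731820622867 [-0.097208    1.47280741  0.82573897]
```

View pics/w1.png

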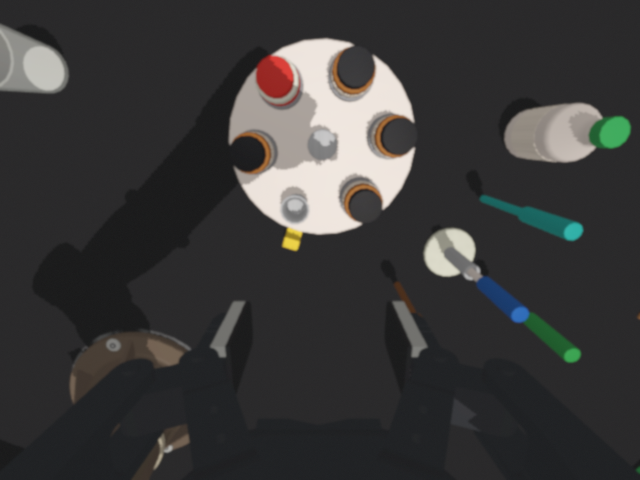

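View pics/w2.png

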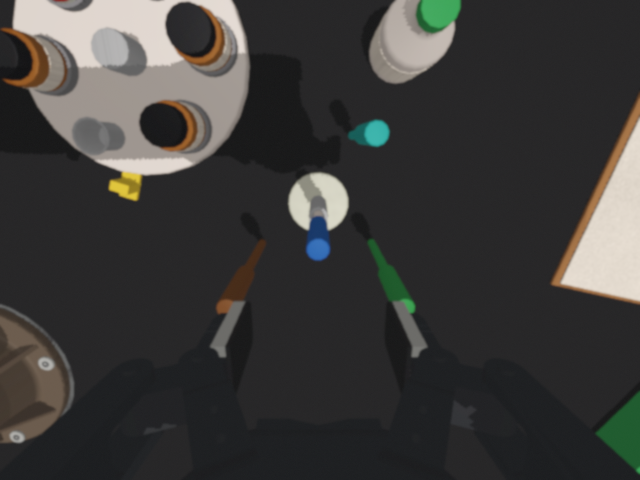

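w1: tab at (292,239), socket mouth at (294,203), post top at (322,140), red cap at (276,77). w2: blue handle top at (318,249), with the brown and green rods clear on either side.

Run:
```python
from h import *
import pickle
c=pickle.load(open('w2.pkl','rb'))
print('top',ray_z(c,318,249,.2)); print('foot',ray_z(c,318.5,202,.008))
for n in('w2','w1','scene','side'):
    c=pickle.load(open(n+'.pkl','rb')); W=cloud(c); f=c['frame'].astype(int)
    m=(f[...,2]>f[...,0]+50)&(f[...,2]>f[...,1]+40)&(W[...,2]>.196)&(W[...,2]<.21)&(abs(W[...,0]-.484)<.05); print(n,'top',m.sum(),W[m].mean(0).round(4) if m.any() else '')
    ax=np.array([.522,-.061]); r=np.hypot(W[...,0]-ax[0],W[...,1]-ax[1])
    # deck mask from depth -> circle
    m=(abs(W[...,2]-.042)<.004)&(r<.14)
    if m.any():
        h=cv2.convexHull(W[m][:,:2].astype(np.float32)*1000); print(' deck',[np.round(x,1) for x in cv2.minEnclosingCircle(h)])
    m=(f[...,0]>120)&(f[...,1]>100)&(f[...,2]<80)&(r<.17)&(r>.12)&(W[...,2]>.024)
    if m.any(): p=W[m].mean(0); q=W[m]; print(' tab',m.sum(),p.round(4),(q.max(0)-q.min(0)).round(3))
    m=(f[...,0]>120)&(f[...,1]<70)&(f[...,2]<70)&(r<.13)&(W[...,2]>.105)
    if m.any(): print(' redcap',m.sum(),W[m].mean(0).round(4))
    m=(r<.018)&(abs(W[...,2]-.082)<.003)
    if m.any(): print(' post',m.sum(),W[m].mean(0).round(4))
```

```text
top [ 0.48441643 -0.30596336  0.2       ]
foot [ 0.48513879 -0.30608119  0.008     ]
w2 top 428 [ 0.485  -0.3057  0.2002]
 deck [array([523.4, -58.8]), np.float64(120.0)]
 tab 225 [ 0.3851 -0.0896  0.0298] [0.016 0.024 0.009]
 post 1186 [ 0.5235 -0.0604  0.0822]
w1 top 258 [ 0.4847 -0.3043  0.1999]
 deck [array([523.9, -58.3]), np.float64(119.6)]
 tab 141 [ 0.3852 -0.0887  0.03  ] [0.016 0.023 0.01 ]
 redcap 1136 [0.5574 0.0193 0.1103]
 post 662 [ 0.5232 -0.0595  0.0824]
scene top 51 [ 0.4847 -0.3043  0.1999]
 deck [array([523.4, -57.9]), np.float64(120.5)]
 tab 64 [ 0.3848 -0.0866  0.0295] [0.015 0.022 0.01 ]
 redcap 315 [0.5596 0.0218 0.1105]
 post 184 [ 0.5231 -0.0587  0.0824]
side top 59 [ 0.4823 -0.3101  0.199 ]
 deck [array([521.4, -62.1]), np.float64(121.0)]
 tab 3 [ 0.3775 -0.0977  0.0268] [0.004 0.01  0.004]
 redcap 21 [0.551  0.0055 0.1071]
 post 139 [ 0.5211 -0.0623  0.0816]
```

Run:
```python
from h import *
import pickle
p=np.array([.4848,-.3055,.143])
print(bot.grip_depth)
bot.move_straight(p,down(300),speed=.12)
bot.set_gripper(.0,60)
o=bot.get_obs(); print(o['clock'],o['opening'],o['grip_force'],o['ft_force'])
bot.move_straight(p+[0,0,.14],speed=.1)
o=bot.get_obs(); print(o['clock'],o['opening'],o['grip_force'],o['ft_force'],o['tcp_pos'])
for n in('scene','side','wrist'):
    c=cap(n); save(c,n+'2.png'); pickle.dump(c,open(n+'2.pkl','wb'))
a=cv2.imread('pics/scene2.png')[40:240,200:420]; b=cv2.imread('pics/side2.png')[220:420,220:440]
cv2.imwrite('pics/g.png',cv2.resize(np.hstack([a,b]),(792,360),interpolation=2))
```

```text
-0.0187
6.1667 0.016876699799602834 58.34235906600952 [-0.34417484  0.51536837  4.52019088]
7.7167 0.01664656143126726 58.436440229415894 [ 0.05915136  0.22974405 -0.83741298] [ 0.48459611 -0.30525498  0.28242204]
```

View pics/g.png

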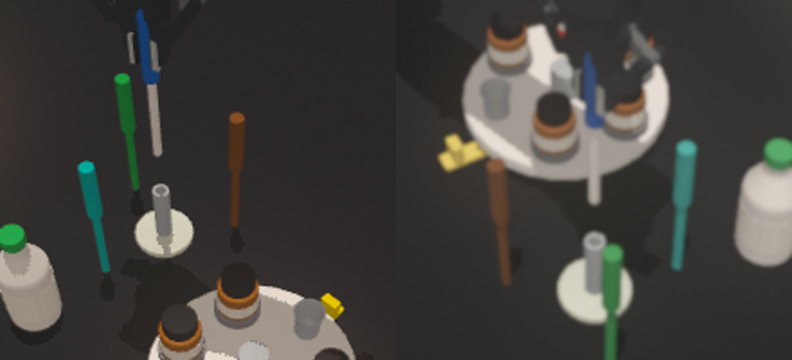

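The rod is out of the holder and held near upright. The tip is at scene (286.7,126) and side (330.5,333). I'll check the tip offset and then enter the socket.

Run:
```python
from h import *
import pickle
for n,u,v in(('scene2',286.7,126),('side2',330.5,332.5)):
    c=pickle.load(open(n+'.pkl','rb')); W=cloud(c)
    for z in(.14,.15,.16): print(n,ray_z(c,u,v,z).round(4))
    P=W.reshape(-1,3); m=(np.hypot(P[:,0]-.4848,P[:,1]+.3055)<.025)&(P[:,2]>.125)&(P[:,2]<.26); P=P[m]
    for a in np.arange(.13,.26,.02):
        q=P[(P[:,2]>a)&(P[:,2]<a+.02)]; print(round(a,2),len(q),q.mean(0).round(4) if len(q) else '')
    print('min',P[:,2].min())
S=np.array([.5235,-.059])+.085*np.array([np.cos(np.radians(186.3)),np.sin(np.radians(186.3))])
print(S)
c=pickle.load(open('w1.pkl','rb')); print('sock w1',ray_z(c,294,203,.08))
```

```text
scene2 [ 0.4809 -0.3127  0.14  ]
scene2 [ 0.4855 -0.3043  0.15  ]
scene2 [ 0.4901 -0.296   0.16  ]
0.13 0 
0.15 33 [ 0.4849 -0.3025  0.1616]
0.17 30 [ 0.4849 -0.3022  0.1803]
0.19 40 [ 0.4844 -0.3023  0.2   ]
0.21 38 [ 0.4852 -0.3027  0.2203]
0.23 43 [ 0.4847 -0.3026  0.2403]
0.25 14 [ 0.4848 -0.303   0.2537]
min 0.15201148573244505
side2 [ 0.4854 -0.3024  0.14  ]
side2 [ 0.4831 -0.31    0.15  ]
side2 [ 0.4808 -0.3176  0.16  ]
0.13 1 [ 0.4787 -0.3097  0.1499]
0.15 43 [ 0.4809 -0.3109  0.161 ]
0.17 45 [ 0.4812 -0.3105  0.1801]
0.19 48 [ 0.481  -0.3108  0.2004]
0.21 47 [ 0.4811 -0.3107  0.2205]
0.23 49 [ 0.481  -0.311   0.2401]
0.25 17 [ 0.4801 -0.3117  0.2544]
min 0.14986759071943512
[ 0.43901332 -0.06832742]
sock w1 [ 0.44647264 -0.06305535  0.08      ]
```

Run:
```python
from h import *
import pickle
bot.move_straight([.440,-.068,.283],speed=.15)
bot.move_straight([.440,-.068,.225],speed=.1)
c=cap('scene'); a=c['frame'][140:300,260:460,::-1]
c=cap('side'); b=c['frame'][180:340,220:420,::-1]
cv2.imwrite('pics/s.png',cv2.resize(np.hstack([a,b]),(800,320),interpolation=2))
bot.dwell(.2)
r=bot.move_straight([.440,-.068,.172],speed=.03,contact_N=5)
o=bot.get_obs(); print(r,o['clock'],o['grip_force'],o['ft_force'],o['tcp_pos'])
```

```text
True 12.025 59.243892431259155 [-1.18659616 -0.11560399  6.70773112] [ 0.44025654 -0.06805431  0.17912326]
```

View pics/s.png

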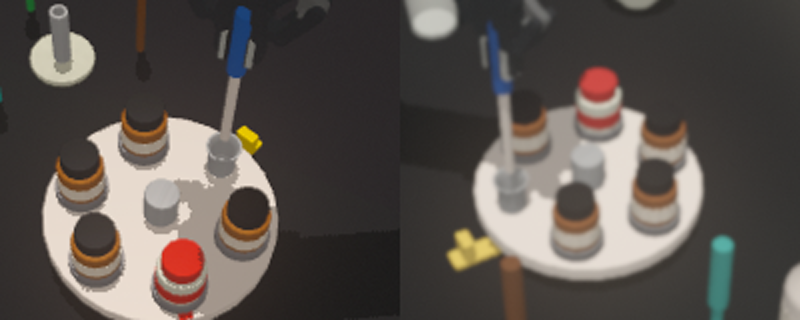

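The rod bottomed in the socket at the expected height. Now the arc, counterclockwise by about 126°, stopping a little short because of the slack.

```bash
cat >> h.py <<'E'
AX=np.array([.5235,-.059])
def at(deg,z,r=.085): a=np.radians(deg); return np.array([AX[0]+r*np.cos(a),AX[1]+r*np.sin(a),z])
def measure():
    for n in('scene','side'):
        c=cap(n); W=cloud(c); f=c['frame'].astype(int); r=np.hypot(W[...,0]-AX[0],W[...,1]-AX[1])
        m=(f[...,0]>120)&(f[...,1]<70)&(f[...,2]<70)&(r<.13)&(W[...,2]>.105)
        p=W[m].mean(0) if m.any() else np.zeros(3)
        print(n,'red',m.sum(),p.round(4),np.degrees(np.arctan2(p[1]-AX[1],p[0]-AX[0]))%360, np.hypot(*(p[:2]-AX)).round(4))
        save(c,n+'_m.png')
E
python3 - <<'E'
from h import *
print(bot.ik(at(312,.18),down(300)))
F=0
for d in range(192,313,10):
    bot.move_straight(at(d,.1805),speed=.06)
    o=bot.get_obs(); F=max(F,np.linalg.norm(o['ft_force']))
print(d,F,o['clock'],o['ft_force'],o['tcp_pos'],o['grip_force'],o['joints'].round(2))
measure()
E
```

```text
[-0.51238835  0.57755555  0.96673987  1.7699392  -0.53403244  1.08182278
 -0.40688756]
312 2.170969027487235 17.125 [-0.19655479  0.21609464  0.51162052] [ 0.58079326 -0.12166825  0.180374  ] 59.20932054519653 [-0.51  0.58  0.96  1.77 -0.53  1.08 -0.41]
scene red 283 [ 0.442  -0.0757  0.1102] 191.5967689551568 0.0832
side red 14 [ 0.4333 -0.0964  0.1069] 202.5067000508389 0.0977
```

The red cap reads 191.6° and the tab 191.6–192.2°, so it's nearly there. I'll press down and check it visually.

Run:
```python
from h import *
import pickle
r=bot.move_straight(at(312,.172),speed=.02,contact_N=8)
o=bot.get_obs(); print(r,o['clock'],o['ft_force'],o['tcp_pos'])
measure()
c=cap('scene'); W=cloud(c); pickle.dump(c,open('fin.pkl','wb')); a=c['frame'][170:310,270:410,::-1]
w=cap('wrist'); pickle.dump(w,open('finw.pkl','wb'))
cv2.imwrite('pics/f.png',np.hstack([cv2.resize(a,(440,440),interpolation=2),cv2.resize(w['frame'][:,:,::-1],(360,270),interpolation=3).copy() if 0 else cv2.copyMakeBorder(cv2.resize(w['frame'][:,:,::-1],(360,270)),0,170,0,0,0)]))
f=c['frame'].astype(int); r=np.hypot(W[...,0]-AX[0],W[...,1]-AX[1])
m=(f[...,0]>110)&(f[...,1]<80)&(f[...,2]<80)&(W[...,2]<.05)&(r<.125)&(r>.09); print('tick',m.sum(),W[m].mean(0))
m=(f[...,0]>120)&(f[...,1]>100)&(f[...,2]<80)&(r<.17)&(r>.12)&(W[...,2]>.026); print('tab',m.sum(),W[m].mean(0))
m=(r<.018)&(abs(W[...,2]-.082)<.003); print('post',W[m].mean(0))
```

```text
True 17.475 [-0.19466862  0.95723854  5.62318849] [ 0.58074924 -0.12255166  0.17920173]
scene red 280 [ 0.4417 -0.0758  0.1103] 191.62341168834692 0.0835
side red 13 [ 0.4352 -0.0965  0.1069] 203.01302682591228 0.0959
tick 0 [nan nan nan]
tab 51 [ 0.38379723 -0.08652839  0.02989429]
post [ 0.5238335  -0.05780942  0.08232074]<stdin>:10: RuntimeWarning: Mean of empty slice.
  ret = um.true_divide(
```

View pics/f.png

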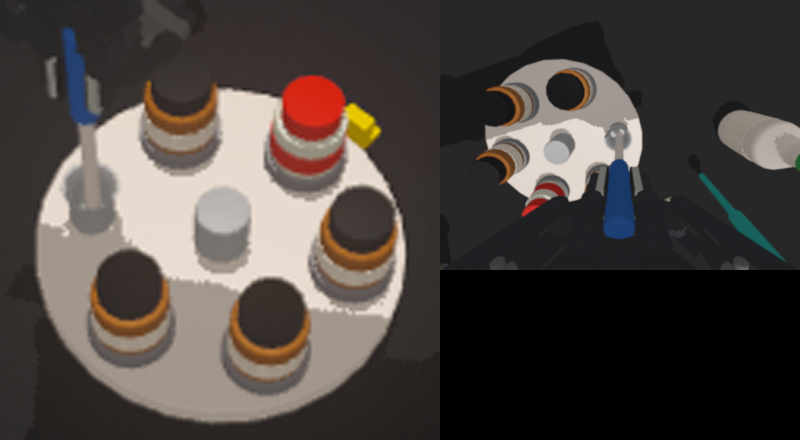

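Run:
```python
from h import *
import pickle
from scipy.optimize import least_squares
for n in('scene','w1','fin','finw'):
    c=pickle.load(open(n+'.pkl','rb')); W=cloud(c)
    r=np.hypot(W[...,0]-AX[0],W[...,1]-AX[1])
    m=((abs(W[...,2]-.110)<.0025)&(r<.115)&(r>.055)).astype(np.uint8)
    k,l,s,_=cv2.connectedComponentsWithStats(m)
    C=np.array([W[l==i].mean(0)[:2] for i in range(1,k) if s[i,4]>100])
    def f(p):
        g=p[:2]+.085*np.stack([np.cos(p[2]+np.arange(6)*np.pi/3),np.sin(p[2]+np.arange(6)*np.pi/3)],1)
        d=C[:,None]-g[None]; i=np.argmin((d**2).sum(2),1); return d[np.arange(len(C)),i].ravel()
    q=least_squares(f,[*AX,np.radians(6.3 if n in('scene','w1') else 12)])
    ff=c['frame'].astype(int); mt=(ff[...,0]>120)&(ff[...,1]>100)&(ff[...,2]<80)&(abs(r-.143)<.025)&(abs(W[...,2]-.03)<.002)
    t=W[mt].mean(0)[:2]-q.x[:2] if mt.any() else [np.nan]*2
    print(n,len(C),q.x[:2].round(4),np.degrees(q.x[2]).round(2),'res',abs(q.fun).max().round(4),'tab',np.degrees(np.arctan2(t[1],t[0]))%360,np.hypot(*t))
```

```text
scene 5 [ 0.5239 -0.0571] 6.28 res 0.0004 tab 192.4458410537463 0.14302292680725695
w1 5 [ 0.524  -0.0582] 6.34 res 0.0004 tab 192.2672450958969 0.1426253633252946
fin 5 [ 0.5238 -0.0569] 12.88 res 0.0012 tab 191.98815976899633 0.14386995419178414
finw 4 [ 0.526  -0.0555] 11.3 res 0.0082 tab nan nan
```

Run:
```python
from h import *
p=bot.get_obs()['tcp_pos']
bot.move_straight([p[0],p[1],p[2]-.004],speed=.01,contact_N=5)
bot.dwell(1); o=bot.get_obs(); print(o['clock'],o['ft_force'],o['tcp_pos'],o['grip_force'],o['opening'])
measure()
```

```text
18.8833 [-0.87560778  1.01572687  7.47402613] [ 0.58096649 -0.12268274  0.17921504] 59.951162338256836 0.017066962248277084
scene red 276 [ 0.4418 -0.0758  0.1104] 191.59096616082397 0.0834
side red 16 [ 0.4337 -0.0963  0.1068] 202.5691884716505 0.0973
```

Stable, with a steady 7.5 N press and no change in angle.

```bash
python3 -c "
from station import bot
print(bot.sign_off())"
```

```text
the job is handed in; nothing more can be done
None
```

The job is handed in: the red-capped jar faces the yellow tab to within about 1° by camera. The rod is still gripped and pressed into the socket at about 7.5 N, at 18.9 s on the clock. The sign-off gave no verdict.

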